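# Seat a model column in the ring setting stand

## Task

Take the white column with the blue band at its foot out of the wooden block and lower it, upright and without dropping it, foot first down through the rings of the setting stand until the smallest, red ring stops it. Press it gently down on that ring for a moment (about 10 N, never more than 25 N on the stand), then let go so that it stays standing there. Leave the other two columns standing in the block.

Things in the scene. Friction and masses are not known exactly. Their poses are not given: they have to be found in the camera images.
- column: White turned model column, blue bands near its foot and under its head; rigid, round, 60 to 130 g, 150 mm tall. Origin: centre of its foot; z runs up the column. The shaft is 24 mm in diameter up to 105 mm, with a 3 mm bevel at the foot (18 mm across at the very bottom). It starts upright in one of the block's three holes, foot 12 mm above the table.
- column_head (a point): Centre of the white column's head, the place to grip, on its axis 128 mm above the foot. The head is 30 mm in diameter from 109 to 142 mm above the foot and narrows to 24 mm at the top (150 mm).
- column_wood: A second column of the same shape and size, bare brown wood, in another hole of the block. Origin: centre of its foot. To be left alone.
- column_clay: A third column of the same shape and size, terracotta, in another hole of the block. Origin: centre of its foot. To be left alone.
- block: Fixed brown wooden block 70 x 180 x 35 mm (x, y, z) on the table, with three upright holes 28 mm in diameter and 23 mm deep (floors 12 mm above the table) in a row along its y axis at y = -55, 0 and +55 mm. Origin: centre of its underside. Any column may stand in any hole.
- stand: Fixed rigid stand: plywood foot 165 x 100 x 12 mm (x from -52 to +113 mm), steel post 14 mm in diameter at x = +75 mm, three coaxial rings. Origin: on the table, on the rings' axis; z runs up it. Nothing of it is above 130 mm. Lowest ring, red: hole 15 mm, 8 mm thick, stops the column's foot. Its top is clamped 35 to 65 mm above the table, unreported: feel for it.
- top_ring (a point): Centre of the top ring's hole (aluminium) at its upper face, on the rings' axis: hole 32 mm, 52 mm outside, from 120 to 130 mm above the table.
- middle_ring (a point): Centre of the middle ring's hole (brass) at its upper face, on the rings' axis: hole 27 mm, 47 mm outside, from 85 to 95 mm above the table.

How it is judged:
On the way, in this order (a step that is already met when the one before it is completed fails the run):
1. the column's foot is through the top ring (z of column in the frame of stand below 0.117 m and horizontal distance between column and stand below 0.008 m and angle between column's own z axis and vertical below 0.15 rad), for 0.02 s.
2. the column's foot is through the middle ring (z of column in the frame of stand below 0.082 m and horizontal distance between column and stand below 0.006 m and angle between column's own z axis and vertical below 0.12 rad), for 0.02 s.
3. the column is pressed down on the lowest ring with 4 to 25 N for a moment (z of column in the frame of stand below 0.068 m and horizontal distance between column and stand below 0.006 m and contact force between column and stand between 4 and 25 N), for 0.3 s.
At the end, for the whole second after the job is handed in: The white column stands released and at rest on the lowest ring, inside all three rings: its foot 30 to 68 mm above the table, within 6 mm of the rings' axis, tilted less than 0.08 rad; the two other columns still stand in their holes (moved less than 20 mm, tilted less than 0.25 rad) (z of column in the frame of stand between 0.03 and 0.068 m and horizontal distance between column and stand below 0.006 m and angle between column's own z axis and vertical below 0.08 rad and linear speed of column below 0.02 m/s and contact force between column and stand above 0.2 N and angle between each of column_wood, column_clay's own z axis and vertical below 0.25 rad and distance of each of column_wood, column_clay from where it was at the start of the episode below 0.02 m); the robot touches nothing.
It fails at once if the column bears on the stand with more than 25 N (contact force between column and stand above 25 N).
It fails at once if the column is dropped into the rings (faster than 0.4 m/s there) (horizontal distance between column and stand below 0.02 m and z of column in the frame of stand below 0.13 m and linear speed of column above 0.4 m/s).
It fails at once if another column is lifted out or knocked over (distance of any of column_wood, column_clay from where it was at the start of the episode above 0.03 m or angle between any of column_wood, column_clay's own z axis and vertical above 0.4 rad).
It also fails if it takes over 48 s, if anything falls off the work surface, if the arm or the gripper's body presses on something with over 40 N, if the wrist force passes 120 N, or if a joint passes its speed limit or range.

## Robot

A 7-joint arm with a two-finger parallel gripper is mounted at the origin on the work surface. World frame = base frame: x ahead of the robot, y to its left, z up, the work surface at z = 0. Lengths are in m, angles in rad, forces in N, time in s.
With the tool pointing down it reaches from about 0.4 to 0.85 m from the base axis. Payload 10.4 kg.
Tool frame: the origin (TCP) lies at the very end of the fingers, on their centre line; the grasp point (between the pads) lies r.tcp_to_grasp behind it (r.tcp_to_grasp is the distance from the TCP to the grasp point, in m); z points along the fingers, y is the line along which they close (so a half turn about z gives the same grasp; the last joint's range is limited). The gripper opens to 87 mm and grips with 3 to 60 N. Pads are 19 mm wide; open, the fingers measure 117 mm over their backs; the gripper's body (75 mm by 190 mm) begins 51 mm behind the grasp point.
Start: joints at [1.171, 0.332, -0.065, 1.46, 0.022, 1.35, -0.088], TCP at [0.23, -0.581, 0.183] pointing down, gripper open.
Joint ranges: [-2.6, 2.6], [-0.5, 2.12], [-1.47, 1.34], [0.16, 2.42], [-1.27, 4.41], [0.06, 2.06], [-2.6, 2.6]. Speed limits (rad/s): [2.22, 2.22, 2.79, 2.79, 3.14, 3.14, 3.14].

## Interface

Orientations are given as a unit quaternion [x, y, z, w].
In Python, from bench import monitor, cams, ticket, r gives the robot as it stands.
- The arm moves only by the shell command python3 -m crank 'ROWS' [OPENING] [FORCE]. ROWS is a JSON object whose one key "steps" holds a list of rows, each a list of 2 entries, a list of its own where there are three numbers: the shift along the world's x, y, z in units of 25 mm (1.0 is 25 mm), then the turn, a rotation vector about the world's x, y, z in units of 5 degrees (1.0 is 5 degrees). In form: {"steps": [[[x, y, z], [ax, ay, az]], ...]}. A call has 1 to 10 rows; each row shifts and turns the commanded pose from where the row before left it; what a row does not reach is not made up. A row lasts 1/12 s, in which the tool goes at most 41.7 mm and 7.16 degrees, less where a joint would pass 70% of its speed; a pose out of reach is approached as far as the arm can. A call is refused whole if a number of a shift passes 1 or a number of a turn 1, either way. A call with a gripper value outside its range is refused whole. OPENING is the finger opening in mm, from 0 to 87, set as the call begins (- or left out, the last holds). The fingers move at their own pace and stop on an object; FORCE is the grip in N (left out, the last holds). Time passes only in rows, so rows that do not move let the fingers close. It gives the time, the measured TCP pose, the force, the opening and the grip force at its end, in the units of the state.
- monitor.read_state(): the state, without advancing time (a new reading comes with each control period).
- cams.camera(name): name is "side" or "top"; returns a dict with "pixels" (384x512x3 uint8, blue, green, red), "z_map" (384x512 float32, m along the optical axis (not along the pixel's ray), 0 where there is no reading), "vfov" (degrees; the focal length in pixels is half the picture's height over the tangent of half this angle, whatever the lens; pixels are square), "cx", "cy" (the principal point, pixels), "T" (4x4, takes a point from camera to world coordinates). Camera axes: x right, y up, looking along -z (the intrinsics and any distortion apply to the point x, -y, -z); pixel columns grow to the right and rows downward; lengths in m; the calibration is good to about 2 mm. A picture is of the moment at which its call begins.
- ticket.close_job(): hands the job in; it is judged then, once.
The state is a dict: "time": time; "joint_positions": joint angles; "joint_vel": joint speeds; "joint_torque": joint torques, N m; "ee_pos": TCP position; "eef_rot": TCP orientation; "ft_force": force on the tool from outside, world axes, zero at the start; "torque": the same for the moment, N m; "width": finger opening in m; "grip_force": force on a finger pad.
Only numpy, scipy, OpenCV 4.12 (cv2) and the standard library are available. Lean on these libraries where they do the work, as an engineer would, in place of code of your own. Each camera call takes 0.05 s, during which the arm holds its last target. There are 200 camera calls.

## Working session

There is one attempt and no reset: what is moved stays moved. The work goes in short steps, Python scripts to look and compute and a shell command to move; the robot and the scene stay as the last step left them, time stands still between calls to the robot, and variables do not carry over. Pictures are saved under pics/ and viewed, at most 10 in all, crops included, and the job is handed in when it is done.

```bash
mkdir -p pics; ls
cat > h.py <<'E'
import numpy as np,cv2,sys
from bench import monitor,cams,ticket,r
def snap(n):
    c=cams.camera(n); return c
def pt(c,u,v,d=None):
    f=192/np.tan(np.radians(c['vfov'])/2)
    if d is None: d=c['z_map'][int(round(v)),int(round(u))]
    p=np.array([(u-c['cx'])/f*d,-(v-c['cy'])/f*d,-d,1]); return (c['T']@p)[:3]
E
python3 - <<'E'
from h import *
s=monitor.read_state();print({k:np.round(v,3) for k,v in s.items()},r.tcp_to_grasp)
for n in('top','side'):
    c=snap(n);np.savez('pics/%s0.npz'%n,**c);cv2.imwrite('pics/%s0.png'%n,c['pixels']);print(c['vfov'],c['cx'],c['cy'],c['T'].round(3).tolist(),[k for k in c])
E
```

```text
pics
{'time': np.float64(0.0), 'joint_positions': array([ 1.171,  0.333, -0.065,  1.461,  0.022,  1.35 , -0.089]), 'joint_vel': array([ 0.   , -0.001, -0.001,  0.   , -0.002,  0.001,  0.001]), 'joint_torque': array([ 0.0000e+00, -6.2326e+01,  2.5000e-02, -3.8989e+01, -6.1000e-02,
        4.0000e-02,  0.0000e+00]), 'ee_pos': array([ 0.23 , -0.581,  0.183]), 'eef_rot': array([ 0.982,  0.187, -0.   , -0.001]), 'ft_force': array([-0.749,  0.16 ,  0.343]), 'torque': array([-0.001,  0.004,  0.047]), 'grip_force': np.float64(0.0), 'width': np.float64(0.087)} 0.0187
44.781652351775165 255.6377336943365 188.05493404979697 [[0.013, 0.998, -0.057, 0.48], [-1.0, 0.013, 0.012, 0.059], [0.012, 0.056, 0.998, 1.13], [0.0, 0.0, 0.0, 1.0]] ['pixels', 'z_map', 'vfov', 'cx', 'cy', 'T']
51.20603142447144 258.05873847570444 188.15786471345197 [[-0.997, 0.057, -0.043, 0.498], [-0.069, -0.615, 0.786, 0.582], [0.019, 0.787, 0.617, 0.535], [0.0, 0.0, 0.0, 1.0]] ['pixels', 'z_map', 'vfov', 'cx', 'cy', 'T']
```

View pics/top0.png

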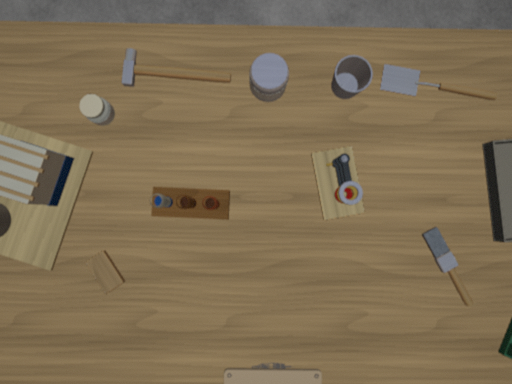

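View pics/side0.png

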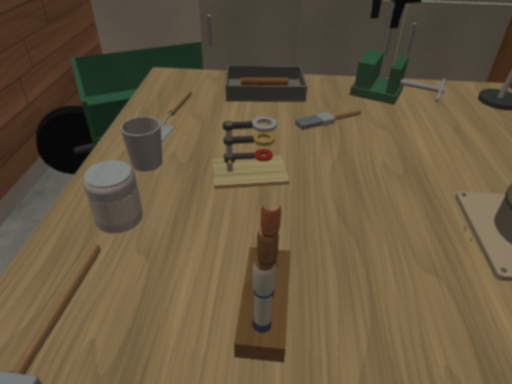

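The top view shows the block at about (190,203), with columns at (163,201), (187,202) and (211,203), and the rings at (349,193). The side view shows the white column nearest the camera at (263,290), and the stand at (250,150).

Run:
```python
from h import *
t=np.load('pics/top0.npz');s=np.load('pics/side0.npz')
R=lambda i,y,x,h,w,k:cv2.resize(i[y:y+h,x:x+w],(w*k,h*k),interpolation=cv2.INTER_CUBIC)
a=R(t['pixels'],180,145,50,95,8);b=R(t['pixels'],145,310,50+25,60,8)
im=np.zeros((600,800,3),np.uint8);im[:200*2,:760][:400]=a
cv2.imwrite('pics/a.png',a)
b=R(t['pixels'],145,308,75,60,8)   # 600x480
c=R(s['pixels'],105,205,85,90,3)
im[:]=0;im[:600,:480]=b;im[:255,500:770]=c;cv2.imwrite('pics/b.png',im)
# depth clusters
for n,c,(u0,u1,v0,v1) in(('top',t,(150,232,185,222)),('top',t,(315,365,145,220))):
    z=c['z_map'];
    P=[(u,v,*pt(c,u,v)) for u in range(u0,u1) for v in range(v0,v1) if z[v,u]>0]
    P=np.array(P)
    for lo,hi in((.15,.18),(.115,.14),(.08,.1),(.028,.042),(.005,.018)):
        Q=P[(P[:,4]>lo)&(P[:,4]<hi)]
        if len(Q): print(u0,lo,len(Q),Q.mean(0).round(4),Q.min(0).round(3),Q.max(0).round(3))
    if u0==150:
        Q=P[P[:,4]>.145];
        for l,h in((150,175),(175,199),(199,225)):
            q=Q[(Q[:,0]>l)&(Q[:,0]<h)];print(len(q),q.mean(0).round(4))
```

```text
150 0.15 169 [1.836627e+02 2.019112e+02 5.045000e-01 1.975000e-01 1.577000e-01] [1.50e+02 1.94e+02 4.90e-01 1.30e-01 1.51e-01] [2.16e+02 2.09e+02 5.20e-01 2.68e-01 1.66e-01]
150 0.115 119 [1.853613e+02 2.021345e+02 5.050000e-01 1.990000e-01 1.209000e-01] [1.55e+02 1.95e+02 4.89e-01 1.31e-01 1.15e-01] [2.17e+02 2.10e+02 5.19e-01 2.66e-01 1.39e-01]
150 0.08 24 [1.768333e+02 2.026667e+02 5.044000e-01 2.224000e-01 8.850000e-02] [1.64e+02 1.97e+02 4.95e-01 1.34e-01 8.00e-02] [2.17e+02 2.07e+02 5.17e-01 2.50e-01 9.80e-02]
150 0.028 1728 [1.914126e+02 2.033825e+02 5.044000e-01 1.967000e-01 3.540000e-02] [1.51e+02 1.87e+02 4.68e-01 1.09e-01 2.80e-02] [2.29e+02 2.19e+02 5.42e-01 2.91e-01 4.20e-02]
150 0.005 39 [2.037436e+02 2.033077e+02 5.055000e-01 1.704000e-01 1.020000e-02] [1.51e+02 1.85e+02 4.63e-01 1.06e-01 5.00e-03] [2.31e+02 2.21e+02 5.50e-01 2.98e-01 1.50e-02]
60 [1.590833e+02 2.008333e+02 5.062000e-01 2.489000e-01 1.566000e-01]
61 [1.842459e+02 2.019344e+02 5.045000e-01 1.965000e-01 1.565000e-01]
58 [2.102586e+02 2.025862e+02 5.039000e-01 1.422000e-01 1.577000e-01]
315 0.115 532 [ 3.478008e+02  1.812538e+02  5.545000e-01 -1.510000e-01  1.298000e-01] [ 3.38e+02  1.54e+02  5.05e-01 -1.82e-01  1.18e-01] [ 3.62e+02  2.04e+02  6.14e-01 -1.30e-01  1.36e-01]
315 0.08 193 [ 3.444093e+02  1.824974e+02  5.542000e-01 -1.509000e-01  9.410000e-02] [ 3.35e+02  1.57e+02  5.08e-01 -1.79e-01  8.20e-02] [ 3.57e+02  2.03e+02  6.11e-01 -1.30e-01  1.00e-01]
315 0.028 2 [ 3.325e+02  1.665e+02  5.954e-01 -1.337e-01  3.990e-02] [ 3.32e+02  1.66e+02  5.94e-01 -1.35e-01  4.00e-02] [ 3.33e+02  1.67e+02  5.97e-01 -1.33e-01  4.00e-02]
315 0.005 1860 [ 3.341344e+02  1.843672e+02  5.553000e-01 -1.427000e-01  1.220000e-02] [ 3.15e+02  1.45e+02  4.72e-01 -2.17e-01  5.00e-03] [ 3.64e+02  2.19e+02  6.51e-01 -9.60e-02  1.80e-02]
```

View pics/a.png

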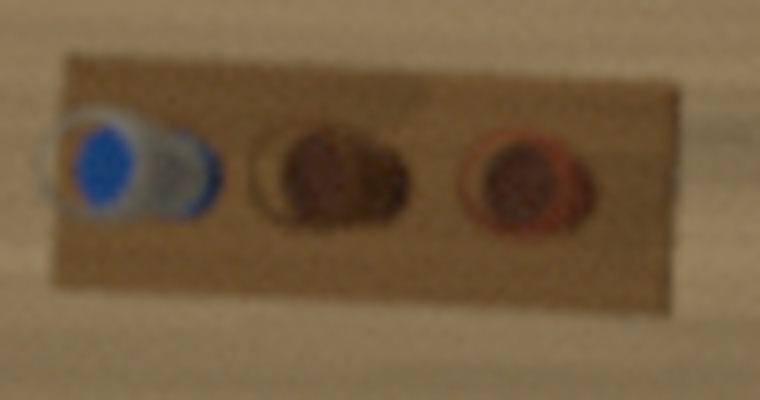

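View pics/b.png

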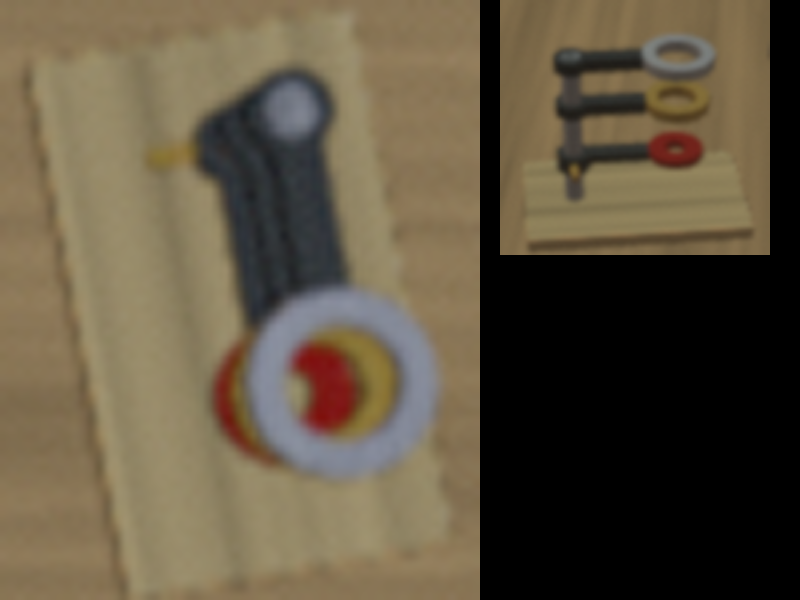

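The crops give the white head circle at about (157.5,200.2), its shaft where it enters the block at about (167,201.5), the top ring centre at (350.6,192.4), and the red ring partly hidden to the lower left. Next I convert these to positions and cross-check with the side camera.

```bash
cat >> h.py <<'E'
def pz(c,u,v,z):
    a=pt(c,u,v,1.);o=c['T'][:3,3];d=a-o;return o+d*(z-o[2])/d[2]
def proj(c,p):
    q=np.linalg.inv(c['T'])@np.r_[p,1];f=192/np.tan(np.radians(c['vfov'])/2)
    return np.array([c['cx']+f*q[0]/-q[2],c['cy']-f*q[1]/-q[2]])
E
python3 - <<'E'
from h import *
t=dict(np.load('pics/top0.npz'));s=dict(np.load('pics/side0.npz'))
A=lambda x,y:((x+.5)/8-.5+145,(y+.5)/8-.5+180)
B=lambda x,y:((x+.5)/8-.5+308,(y+.5)/8-.5+145)
print('white head',pz(t,*A(103,165),.154),'shaft',pz(t,*A(181,175),.035))
C=np.array([pz(t,*A(*q),.035) for q in((68,55),(680,82),(668,315),(52,290))]);m=C.mean(0)
print('block',m,C)
ax=(C[0]+C[3]-C[1]-C[2])/2;ax/=np.linalg.norm(ax[:2]);print('yaw',np.degrees(np.arctan2(-ax[0],ax[1])),'holes',m+.055*ax,m-.055*ax)
print('top ring',pz(t,*B(344,382),.13),'post',pz(t,*B(293,107),.13))
C=np.array([pz(t,*B(*q),.012) for q in((38,58),(352,15),(450,540),(132,597))]);print('foot',C.mean(0),C)
x=(C[0]+C[1]-C[2]-C[3])/2;x/=np.linalg.norm(x);print('x',x,'axis from foot',C.mean(0)-x*.0305)
# side: colour segment
for nm,m in(('red',None),):
    p=s['pixels'].astype(int);M=(p[...,2]-np.maximum(p[...,1],p[...,0])>70)
    M[:, :240]=0;M[:140]=0;M[170:]=0
    v,u=np.nonzero(M);print('red bbox',u.min(),u.max(),v.min(),v.max(),np.median(s['z_map'][M]))
    P=np.array([pt(s,a,b) for a,b in zip(u,v) if s['z_map'][b,a]>0]);print(np.median(P,0),np.percentile(P[:,2],[5,50,95]))
cv2.imwrite('pics/c.png',cv2.resize(np.hstack([s['pixels'][105:180,215:295],cv2.resize(s['pixels'][200:350,230:290],(30,75))]),None,fx=7,fy=7,interpolation=cv2.INTER_CUBIC)[:600,:770])
for p in([.5062,.2489,.162],): print(proj(s,np.array(p)))
a=pz(t,*B(344,382),.13);print('proj top ring side',proj(s,a))
h=pz(t,*A(103,165),.154);print('proj head',proj(s,h))
E
```

```text
white head [0.5075211  0.25285333 0.154     ] shaft [0.50820869 0.25356931 0.035     ]
block [0.50589934 0.19900307 0.035     ] [[0.54299422 0.28748649 0.035     ]
 [0.53745522 0.10783547 0.035     ]
 [0.46905857 0.11026481 0.035     ]
 [0.47408935 0.29042551 0.035     ]]
yaw -1.6826291170004373 holes [0.50751432 0.25397936 0.035     ] [0.50428437 0.14402679 0.035     ]
top ring [ 0.53058139 -0.15696436  0.13      ] post [ 0.60484066 -0.14305316  0.13      ]
foot [ 0.56041245 -0.15191924  0.012     ] [[ 0.63332612 -0.0896366   0.012     ]
 [ 0.6477915  -0.18477099  0.012     ]
 [ 0.48941242 -0.2144559   0.012     ]
 [ 0.47111976 -0.11881345  0.012     ]]
x [0.98355876 0.18058837 0.        ] axis from foot [ 0.53041391 -0.15742718  0.012     ]
red bbox 256 270 150 157 0.88024855
[ 0.53170982 -0.15684236  0.05132151] [0.04996709 0.05132151 0.05233777]
[264.72144447 259.72171457]
proj top ring side [263.4776844  121.72722356]
proj head [263.28320393 266.46348897]
```

View pics/c.png

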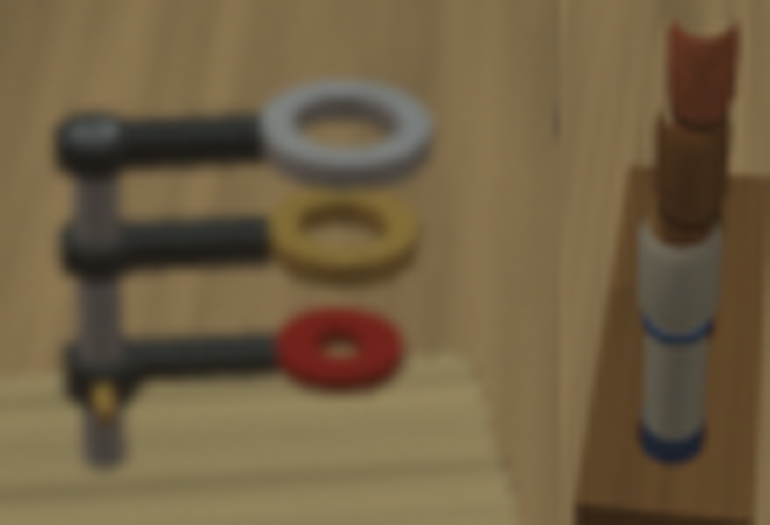

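```bash
S='python3 -m crank'
$S '{"steps":[[[0.8,0.5,1],[0,0,1]],[[0.8,0.5,1],[0,0,1]],[[0.8,0.5,1],[0,0,1]],[[0.8,0.5,1],[0,0,1]],[[0.8,0.8,0],[0,0,1]],[[0.8,1,0],[0,0,1]],[[0.8,1,0],[0,0,1]],[[0.8,1,0],[0,0,1]],[[0.8,1,0],[0,0,1]],[[0.8,1,0],[0,0,1]]]}' 87
$S '{"steps":[[[0.4,1,0],[0,0,1]],[[0.4,1,0],[0,0,1]],[[0.4,1,0],[0,0,1]],[[0.4,1,0],[0,0,0.3]],[[0.4,1,0],[0,0,0]],[[0,1,0],[0,0,0]],[[0,1,0],[0,0,0]],[[0,1,0],[0,0,0]],[[0,1,0],[0,0,0]],[[0,1,0],[0,0,0]]]}'
$S '{"steps":[[[0,1,0],[0,0,0]],[[0,1,0],[0,0,0]],[[0,1,0],[0,0,0]],[[0,1,0],[0,0,0]],[[0,1,0],[0,0,0]],[[0,1,0],[0,0,0]],[[0,1,0],[0,0,0]],[[0,0,0],[0,0,0]],[[0,0,0],[0,0,0]]]}'
```

```text
time: 0.93
ee_pos: [0.4306, -0.3848, 0.2831]
eef_rot: [0.81, 0.587, -0.0, -0.0]
ft_force: [0.5, -0.2, 1.2]
width: 0.087
grip_force: 0.0
time: 1.77
ee_pos: [0.4796, -0.135, 0.2831]
eef_rot: [0.719, 0.695, -0.0, -0.0]
ft_force: [0.2, 0.0, -0.1]
width: 0.0869
grip_force: 0.0
time: 2.52
ee_pos: [0.4797, 0.04, 0.2832]
eef_rot: [0.718, 0.696, -0.0, -0.0]
ft_force: [-0.2, -0.7, 0.7]
width: 0.0872
grip_force: 0.0
```

```bash
S='python3 -m crank'
$S '{"steps":[[[0.12,1,0],[0,0,0]],[[0.2,1,0],[0,0,0]],[[0.2,1,0],[0,0,0]],[[0.2,1,0],[0,0,0]],[[0.2,1,0],[0,0,0]],[[0.2,1,0],[0,0,0]],[[0,1,0],[0,0,0]],[[0,1,0],[0,0,0]],[[0,0.54,0],[0,0,0]],[[0,0,0],[0,0,0]]]}' 70
$S '{"steps":[[[0,0,-0.8],[0,0,0]],[[0,0,-0.8],[0,0,0]],[[0,0,-0.8],[0,0,0]],[[0,0,-0.8],[0,0,0]],[[0,0,-0.8],[0,0,0]],[[0,0,-0.8],[0,0,0]],[[0,0,-0.8],[0,0,0]],[[0,0,-0.8],[0,0,0]],[[0,0,0],[0,0,0]],[[0,0,0],[0,0,0]]]}'
python3 - <<'E'
from h import *
s=monitor.read_state();print(s['ee_pos'],s['ft_force'],s['width'])
a=snap('side');b=snap('top')
im=np.hstack([a['pixels'][180:360,190:330],b['pixels'][130:310,90:230]])
cv2.imwrite('pics/d.png',cv2.resize(im,None,fx=2.8,fy=2.8,interpolation=cv2.INTER_CUBIC))
E
```

```text
time: 3.35
ee_pos: [0.5074, 0.2544, 0.2827]
eef_rot: [0.718, 0.696, -0.0, -0.001]
ft_force: [-0.4, 0.6, -0.7]
width: 0.0701
grip_force: 0.0
time: 4.18
ee_pos: [0.5081, 0.2504, 0.1228]
eef_rot: [0.719, 0.695, -0.001, -0.0]
ft_force: [0.4, 1.1, 0.2]
width: 0.0704
grip_force: 0.0
[0.50808766 0.25043865 0.12284746] [0.35609934 1.07436379 0.24750608] 0.07036681734183595
```

View pics/d.png

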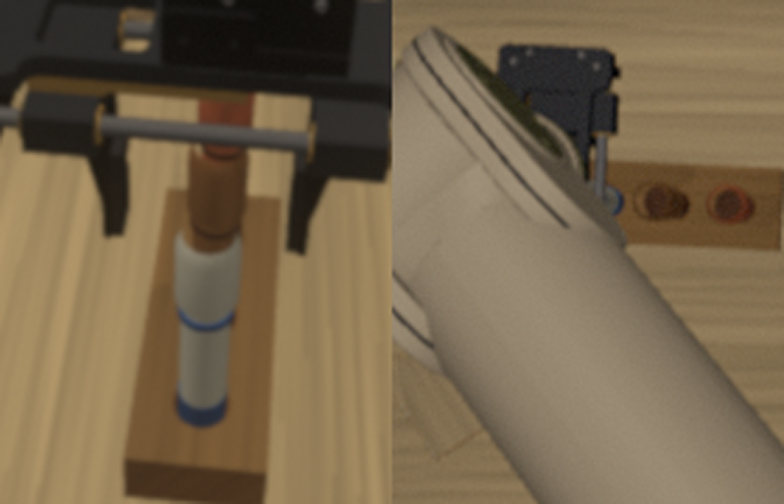

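The side view shows the two fingertips at about (231,264) and (297,269), straddling the column, but they look high, near the head's rim. I'll measure them by depth before closing.

Run:
```python
from h import *
s=monitor.read_state();p=s['ee_pos'];print(p,s['ft_force'],s['joint_vel'].round(3))
a=snap('side');print('proj tcp',proj(a,p), 'tips',[proj(a,p+[d,0,0]).round(1) for d in(-.035,.035)])
for u in(230,231,232,295,296,297):
  for v in(250,256,260,262,264,266,268,270): print(u,v,pt(a,u,v).round(3),end=' ')
  print()
z=a['z_map']
P=np.array([pt(a,u,v) for u in range(215,312) for v in range(240,300) if z[v,u]>0]);
for m in (P[:,0]<.49,P[:,0]>.53):
  Q=P[m&(P[:,2]>.06)&(P[:,2]<.19)];print(len(Q),Q.min(0),np.percentile(Q,5,axis=0),Q.mean(0))
Q=P[(abs(P[:,0]-.508)<.017)&(P[:,2]>.125)&(P[:,2]<.165)];print('white',len(Q),Q.mean(0),Q.max(0))
```

```text
[0.50891739 0.25182304 0.12462447] [-0.06080398 -0.77279835  0.80551364] [-0.005 -0.007 -0.008 -0.008 -0.    -0.005 -0.004]
proj tcp [261.62377956 281.05620585] tips [array([289. , 282.9]), array([234.4, 279.2])]
230 250 [0.547 0.26  0.187] 230 256 [0.547 0.259 0.176] 230 260 [0.548 0.26  0.17 ] 230 262 [0.548 0.259 0.166] 230 264 [ 0.569  0.119 -0.   ] 230 266 [0.569 0.124 0.001] 230 268 [ 0.568  0.128 -0.   ] 230 270 [ 0.568  0.131 -0.001] 
231 250 [0.546 0.26  0.188] 231 256 [0.546 0.26  0.177] 231 260 [0.546 0.26  0.17 ] 231 262 [0.546 0.26  0.166] 231 264 [0.546 0.26  0.163] 231 266 [ 0.567  0.122 -0.002] 231 268 [ 0.567  0.126 -0.002] 231 270 [ 0.566  0.132 -0.   ] 
232 250 [0.545 0.259 0.186] 232 256 [0.545 0.259 0.177] 232 260 [0.545 0.259 0.17 ] 232 262 [0.545 0.26  0.166] 232 264 [0.545 0.26  0.163] 232 266 [ 0.565  0.123 -0.001] 232 268 [ 0.565  0.127 -0.001] 232 270 [ 0.564  0.131 -0.001] 
295 250 [0.472 0.262 0.196] 295 256 [0.471 0.262 0.186] 295 260 [0.47  0.262 0.18 ] 295 262 [0.47  0.264 0.178] 295 264 [0.47  0.263 0.174] 295 266 [0.47  0.264 0.171] 295 268 [0.469 0.262 0.166] 295 270 [0.469 0.262 0.162] 
296 250 [0.471 0.262 0.197] 296 256 [0.47  0.262 0.187] 296 260 [0.469 0.262 0.18 ] 296 262 [0.469 0.263 0.177] 296 264 [0.469 0.263 0.174] 296 266 [0.469 0.263 0.171] 296 268 [0.468 0.264 0.168] 296 270 [0.468 0.263 0.164] 
297 250 [0.469 0.262 0.196] 297 256 [0.469 0.262 0.187] 297 260 [0.468 0.265 0.183] 297 262 [0.468 0.264 0.179] 297 264 [0.468 0.264 0.175] 297 266 [0.468 0.265 0.173] 297 268 [0.467 0.264 0.168] 297 270 [0.467 0.265 0.166] 
144 [0.4641585  0.20044509 0.12747332] [0.46499766 0.24640197 0.16213207] [0.47003877 0.25995849 0.17515195]
168 [0.54286229 0.24399943 0.16121539] [0.54295508 0.24622843 0.16413557] [0.54678165 0.25805072 0.17706479]
white 862 [0.50519328 0.24232185 0.14379619] [0.52029339 0.27012265 0.16168297]
```

The depth puts the fingertips at z≈0.162, while the state says 0.124. I'll hold briefly and check again.

```bash
cat > tips.py <<'E'
from h import *
s=monitor.read_state();p=s['ee_pos'];print(s['time'],p,s['ft_force'],s['width'],s['joint_positions'].round(4))
a=snap('side');z=a['z_map'];f=192/np.tan(np.radians(a['vfov'])/2)
v,u=np.nonzero(z>0);d=z[v,u];X=np.c_[(u-a['cx'])/f*d,-(v-a['cy'])/f*d,-d,np.ones(len(d))]@a['T'].T
dk=a['pixels'][v,u].max(1)<75
for lo,hi in((-.075,-.018),(.018,.075)):
  m=dk&(X[:,0]-p[0]>lo)&(X[:,0]-p[0]<hi)&(abs(X[:,1]-p[1])<.03)&(X[:,2]>p[2]-.03)&(X[:,2]<p[2]+.08)
  Q=X[m];
  if len(Q): print(len(Q),'zmin',Q[:,2].min().round(4),np.percentile(Q[:,2],3).round(4));b=Q[Q[:,2]<Q[:,2].min()+.012];print(b.mean(0).round(4),b.min(0).round(4),b.max(0).round(4))
E
python3 -m crank '{"steps":[[[0,0,0],[0,0,0]],[[0,0,0],[0,0,0]],[[0,0,0],[0,0,0]],[[0,0,0],[0,0,0]]]}'; python3 tips.py
```

```text
time: 4.67
ee_pos: [0.5081, 0.2524, 0.1237]
eef_rot: [0.719, 0.695, 0.0, 0.0]
ft_force: [0.8, -0.0, 0.3]
width: 0.0702
grip_force: 0.0
4.6667 [0.50814111 0.25241784 0.12371866] [ 0.83883842 -0.00961811  0.27495517] 0.07017173582808431 [ 0.1517  0.3622 -0.8415  1.6615  0.2829  1.2448 -0.7824]
189 zmin 0.1628 0.1658
[0.469  0.2623 0.1695 1.    ] [0.4652 0.2451 0.1628 1.    ] [0.4723 0.2652 0.1746 1.    ]
223 zmin 0.1642 0.1668
[0.5467 0.2603 0.1707 1.    ] [0.5423 0.2519 0.1642 1.    ] [0.5511 0.2626 0.1761 1.    ]
```

The cameras and the state disagree on height only. Closing gently will settle it: 30 mm means the head is between the pads, 0 means the fingers are above it.

```bash
python3 -m crank '{"steps":[[[0,0,0],[0,0,0]],[[0,0,0],[0,0,0]],[[0,0,0],[0,0,0]],[[0,0,0],[0,0,0]],[[0,0,0],[0,0,0]],[[0,0,0],[0,0,0]],[[0,0,0],[0,0,0]],[[0,0,0],[0,0,0]]]}' 20 4
python3 - <<'E'
from h import *
a=snap('side')
cv2.imwrite('pics/e.png',cv2.resize(a['pixels'][180:360,190:330],None,fx=3.3,fy=3.3,interpolation=cv2.INTER_CUBIC))
E
```

```text
time: 5.38
ee_pos: [0.508, 0.2523, 0.1234]
eef_rot: [0.719, 0.695, 0.0, 0.0]
ft_force: [-0.1, 0.3, -0.2]
width: 0.0253
grip_force: 0.0
```

View pics/e.png

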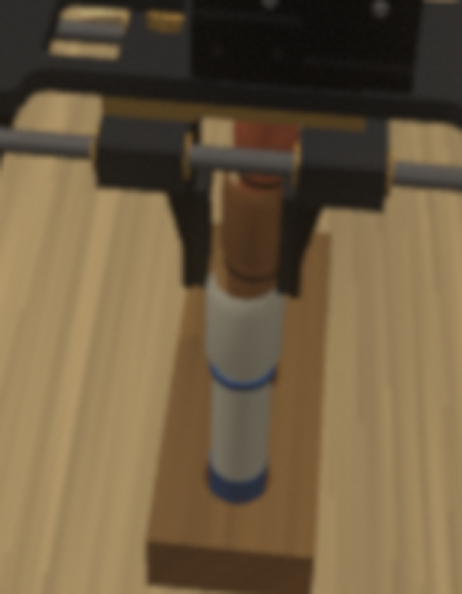

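The opening is already 25 mm with no grip force, and the picture shows the tips at (195,285) and (290,290), just above the white rim. So the reported z really is about 39 mm too low. I'll reopen, lower by 40 mm and measure again.

```bash
S='python3 -m crank'
$S '{"steps":[[[0,0,0],[0,0,0]],[[0,0,0],[0,0,0]],[[0,0,0],[0,0,0]],[[0,0,0],[0,0,0]],[[0,0,0],[0,0,0]],[[0,0,0],[0,0,0]],[[0,0,0],[0,0,0]],[[0,0,0],[0,0,0]]]}' 70
$S '{"steps":[[[0,0.05,-0.4],[0,0,0]],[[0,0,-0.4],[0,0,0]],[[0,0,-0.4],[0,0,0]],[[0,0,-0.4],[0,0,0]],[[0,0,0],[0,0,0]],[[0,0,0],[0,0,0]]]}'
sed -i 's/+.08)/+.12)/' tips.py; python3 tips.py
```

```text
time: 6.1
ee_pos: [0.508, 0.2524, 0.1234]
eef_rot: [0.719, 0.695, 0.0, 0.0]
ft_force: [0.1, 0.5, 0.2]
width: 0.0661
grip_force: 0.0
time: 6.6
ee_pos: [0.5074, 0.2534, 0.0824]
eef_rot: [0.719, 0.695, -0.001, -0.0]
ft_force: [0.6, 0.6, 0.3]
width: 0.0698
grip_force: 0.0
6.6 [0.50742651 0.25335395 0.08244426] [0.62613178 0.55132229 0.27045525] 0.06980237048101309 [ 0.1334  0.4051 -0.8253  1.7052  0.3188  1.1737 -0.8103]
228 zmin 0.1216 0.1245
[0.4688 0.2632 0.1282 1.    ] [0.465  0.2502 0.1216 1.    ] [0.4719 0.2668 0.1333 1.    ]
285 zmin 0.1217 0.1255
[0.5463 0.2616 0.1285 1.    ] [0.5418 0.2518 0.1217 1.    ] [0.5508 0.264  0.1331 1.    ]
```

```bash
S='python3 -m crank'
$S '{"steps":[[[0,0,0],[0,0,0]],[[0,0,0],[0,0,0]],[[0,0,0],[0,0,0]],[[0,0,0],[0,0,0]],[[0,0,0],[0,0,0]],[[0,0,0],[0,0,0]],[[0,0,0],[0,0,0]],[[0,0,0],[0,0,0]],[[0,0,0],[0,0,0]],[[0,0,0],[0,0,0]]]}' 15 35
$S '{"steps":[[[0,0,0.3],[0,0,0]],[[0,0,0.4],[0,0,0]],[[0,0,0.4],[0,0,0]],[[0,0,0.5],[0,0,0]],[[0,0,0.8],[0,0,0]],[[0,0,0.8],[0,0,0]],[[0,0,1],[0,0,0]],[[0,0,1],[0,0,0]],[[0,0,0.8],[0,0,0]],[[0,0,0],[0,0,0]]]}'
```

```text
time: 7.48
ee_pos: [0.508, 0.2536, 0.0834]
eef_rot: [0.719, 0.695, 0.0, 0.0]
ft_force: [0.0, 0.1, 0.5]
width: 0.0291
grip_force: 34.9
time: 8.32
ee_pos: [0.5094, 0.255, 0.239]
eef_rot: [0.719, 0.695, 0.003, 0.001]
ft_force: [0.6, 0.9, -0.7]
width: 0.0293
grip_force: 34.9
```

```bash
S='python3 -m crank'
$S '{"steps":[[[0,0,0.8],[0,0,0]],[[0,0,0.8],[0,0,0]],[[0,-0.3,0],[0,0,0]],[[0,-0.6,0],[0,0,0]],[[0.1,-0.9,0],[0,0,0]],[[0.1,-0.9,0],[0,0,0]],[[0.1,-0.9,0],[0,0,0]],[[0.1,-0.9,0],[0,0,0]],[[0.1,-0.9,0],[0,0,0]],[[0.1,-0.9,0],[0,0,0]]]}'
$S '{"steps":[[[0.1,-0.9,0],[0,0,0]],[[0.1,-0.9,0],[0,0,0]],[[0.1,-0.9,0],[0,0,0]],[[0,-0.9,0],[0,0,0]],[[0,-0.9,0],[0,0,0]],[[0,-0.9,0],[0,0,0]],[[0,-0.9,0],[0,0,0]],[[0,-0.9,0],[0,0,0]],[[0,-0.9,0],[0,0,0]],[[0,-0.8,0],[0,0,0]]]}'
$S '{"steps":[[[0,-0.7,0],[0,0,0]],[[0,-0.3,0],[0,0,0]],[[0,0,0],[0,0,0]],[[0,0,-0.4],[0,0,0]],[[0,0,-0.4],[0,0,0]],[[0,0,-0.4],[0,0,0]],[[0,0,0],[0,0,0]],[[0,0,0],[0,0,0]],[[0,0,0],[0,0,0]]]}'
python3 - <<'E'
from h import *
s=monitor.read_state();print(s['ee_pos'],s['ft_force'],s['width'])
a=snap('side');np.savez('pics/side1.npz',**a)
cv2.imwrite('pics/f.png',cv2.resize(a['pixels'][40:190,200:320],None,fx=4,fy=4,interpolation=cv2.INTER_CUBIC))
b=snap('top');np.savez('pics/top1.npz',**b)
E
```

```text
time: 9.15
ee_pos: [0.5227, 0.0947, 0.2733]
eef_rot: [0.719, 0.695, -0.0, 0.0]
ft_force: [0.3, 0.4, -1.4]
width: 0.0293
grip_force: 34.9
time: 9.98
ee_pos: [0.5299, -0.1282, 0.2733]
eef_rot: [0.719, 0.695, -0.0, 0.0]
ft_force: [-0.4, 0.3, -1.6]
width: 0.029
grip_force: 34.9
time: 10.73
ee_pos: [0.5306, -0.151, 0.2435]
eef_rot: [0.719, 0.695, 0.0, 0.0]
ft_force: [0.3, 0.0, -0.6]
width: 0.0293
grip_force: 34.9
[ 0.53057716 -0.15097062  0.24348149] [ 0.34518917  0.02831286 -0.58249997] 0.02929252858545728
```

View pics/f.png

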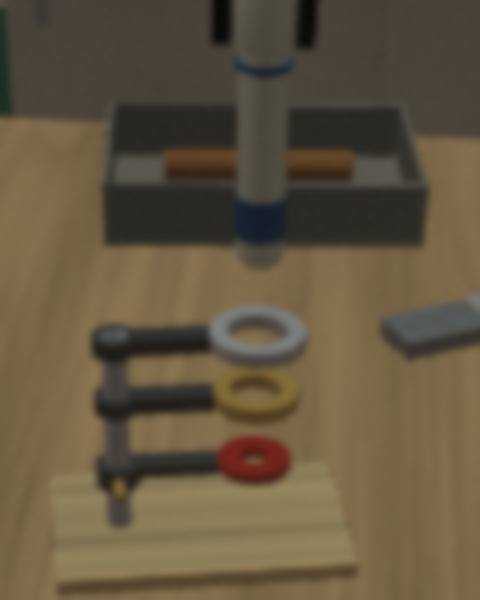

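The column hangs upright at (262,160) in this crop, with its foot at (260,255), above the ring centre (258,333). I'll fit the shaft and the rings from the same depth image.

```bash
cat > fit.py <<'E'
from h import *
from scipy.optimize import least_squares
def cloud(a):
    z=a['z_map'];f=192/np.tan(np.radians(a['vfov'])/2)
    v,u=np.nonzero(z>0);d=z[v,u];X=np.c_[(u-a['cx'])/f*d,-(v-a['cy'])/f*d,-d,np.ones(len(d))]@a['T'].T
    return X[:,:3],u,v
def shaft(a,x,y,lo,hi,rad=.012):
    X,u,v=cloud(a);m=(np.hypot(X[:,0]-x,X[:,1]-y)<.025)&(X[:,2]>lo)&(X[:,2]<hi);Q=X[m];zm=(lo+hi)/2
    g=lambda p:np.hypot(Q[:,0]-p[0]-p[2]*(Q[:,2]-zm),Q[:,1]-p[1]-p[3]*(Q[:,2]-zm))-rad
    o=least_squares(g,[x,y,0,0],loss='soft_l1',f_scale=.001);return len(Q),o.x.round(4),np.abs(o.fun).mean(), Q[:,2].min()
if __name__=='__main__':
    a=dict(np.load('pics/side1.npz'));b=dict(np.load('pics/top0.npz'))
    print(shaft(a,.5306,-.151,.185,.27))
    # ring circle centres in side: ellipse fits of colour masks
    p=a['pixels'].astype(int);P,u,v=cloud(a)
    for n,zt,ro,c in(('top',.13,.026,a),('mid',.095,.0235,a),('top',.13,.026,b)):
        X,u,v=cloud(c);m=(abs(X[:,2]-zt)<.004)&(np.hypot(X[:,0]-.5306,X[:,1]+.157)<.032)&(X[:,0]<.553);Q=X[m]
        # hole/outer edges: project grid
        cx=least_squares(lambda q:np.maximum(0,np.hypot(Q[:,0]-q[0],Q[:,1]-q[1])-ro)+np.maximum(0,(.016 if n=='top' else .0135)-np.hypot(Q[:,0]-q[0],Q[:,1]-q[1])),[.5306,-.157])
        print(n,len(Q),Q.mean(0).round(4),cx.x.round(4))
    A=lambda x,y:((x+.5)/4-.5+200,(y+.5)/4-.5+40)
    print('view: hole top',pz(a,*A(258,334),.13),'mid',pz(a,*A(256.5,392),.095),'red',pz(a,*A(254.5,457),.051))
E
python3 fit.py
```

```text
(533, array([ 0.5291, -0.1505,  0.0071, -0.0055]), np.float64(0.0007511266203389834), np.float64(0.18518727131214474))
top 175 [ 0.5283 -0.1555  0.1284] [ 0.5285 -0.1565]
mid 147 [ 0.5292 -0.1546  0.0934] [ 0.5292 -0.1568]
top 277 [ 0.5291 -0.156   0.13  ] [ 0.5293 -0.1565]
view: hole top [ 0.52890474 -0.15118429  0.13      ] mid [ 0.52874801 -0.15183029  0.095     ] red [ 0.52889213 -0.1563721   0.051     ]
```

```bash
S='python3 -m crank'
$S '{"steps":[[[0,-0.24,0],[0,0,0]],[[0,0,-0.3],[0,0,0]],[[0,0,-0.3],[0,0,0]],[[0,0,-0.3],[0,0,0]],[[0,0,-0.3],[0,0,0]],[[0,0,-0.2],[0,0,0]],[[0,0,0],[0,0,0]],[[0,0,0],[0,0,0]],[[0,0,0],[0,0,0]]]}'
python3 - <<'E'
from fit import *
a=snap('side');b=snap('top');print(monitor.read_state()['ee_pos']);np.savez('pics/side2.npz',**a)
print(shaft(a,.529,-.1565,.155,.235))
cv2.imwrite('pics/g.png',cv2.resize(a['pixels'][90:165,215:315],None,fx=7,fy=7,interpolation=cv2.INTER_CUBIC))
E
```

```text
time: 11.58
ee_pos: [0.5307, -0.1574, 0.2087]
eef_rot: [0.719, 0.695, 0.0, 0.0]
ft_force: [-0.3, -0.6, -1.1]
width: 0.0292
grip_force: 34.9
[ 0.53075731 -0.15741439  0.20882242]
(448, array([ 0.5292, -0.157 ,  0.0119, -0.0048]), np.float64(0.0007511985995793996), np.float64(0.1552256950062208))
```

View pics/g.png

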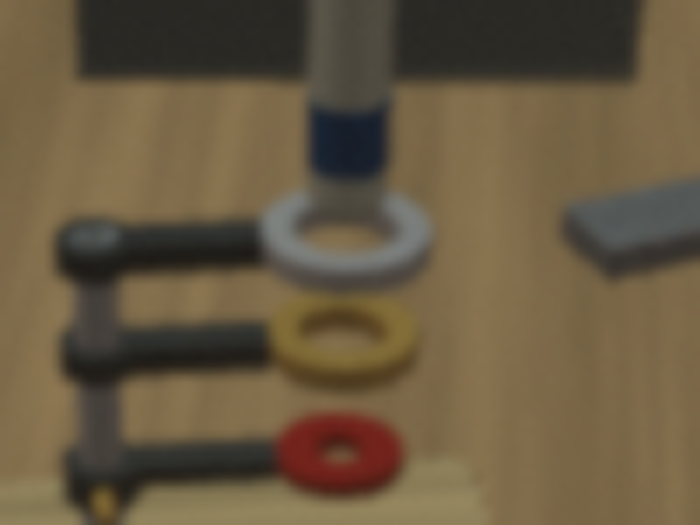

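Run:
```python
from fit import *
a=dict(np.load('pics/side2.npz'))
for z in(.137,.145): print(z,proj(a,np.array([.529,-.157+.009,z])))
print('ring ctr',proj(a,np.array([.529,-.1565,.13])),'bottom rim inner near',proj(a,np.array([.529,-.1565+.016,.13])),'far',proj(a,np.array([.529,-.1565-.016,.13])))
for v in range(108,134): print(v,pt(a,264,v).round(4),a['pixels'][v,264])
```

```text
0.137 [264.08631225 120.84841542]
0.145 [264.19706552 117.34822954]
ring ctr [264.22539749 121.87405239] bottom rim inner near [263.78003837 125.67085725] far [264.65748727 118.19037213]
108 [ 0.5298 -0.1438  0.168 ] [41 30 22]
109 [ 0.5298 -0.1454  0.165 ] [41 31 23]
110 [ 0.5298 -0.1471  0.1619] [41 30 23]
111 [ 0.5297 -0.1455  0.1605] [41 30 23]
112 [ 0.5295 -0.1431  0.1596] [41 29 23]
113 [ 0.5296 -0.1455  0.1561] [41 30 24]
114 [ 0.5294 -0.1439  0.1547] [44 35 30]
115 [ 0.5294 -0.1447  0.152 ] [49 48 47]
116 [ 0.5294 -0.1454  0.1494] [57 63 66]
117 [ 0.5294 -0.1474  0.1461] [61 71 75]
118 [ 0.5293 -0.1474  0.1438] [62 72 77]
119 [ 0.5292 -0.1447  0.143 ] [61 71 76]
120 [ 0.5292 -0.1465  0.1397] [58 68 74]
121 [ 0.5291 -0.1472  0.1371] [57 70 79]
122 [ 0.5302 -0.1742  0.1199] [ 67  89 103]
123 [ 0.5392 -0.3902 -0.0016] [ 74 106 124]
124 [ 0.5389 -0.3854 -0.002 ] [ 78 110 129]
125 [ 5.385e-01 -3.773e-01 -5.000e-04] [ 90 115 129]
126 [ 0.5382 -0.3733 -0.0014] [108 122 127]
127 [ 0.5284 -0.1378  0.1285] [117 122 121]
128 [ 0.5282 -0.1362  0.1271] [102 105 105]
129 [ 0.528  -0.1325  0.1268] [73 78 82]
130 [ 0.528  -0.1348  0.1232] [61 68 74]
131 [ 0.5279 -0.1323  0.1223] [57 73 83]
132 [ 0.5278 -0.1326  0.1198] [ 53  86 101]
133 [ 0.5294 -0.1729  0.094 ] [ 47  88 106]
```

```bash
S='python3 -m crank'
$S '{"steps":[[[0,0.03,-0.1],[0,0,0]],[[0,0,-0.2],[0,0,0]],[[0,0,-0.2],[0,0,0]],[[0,0,-0.2],[0,0,0]],[[0,0,-0.2],[0,0,0]],[[0,0,-0.2],[0,0,0]],[[0,0,-0.2],[0,0,0]],[[0,0,-0.1],[0,0,0]],[[0,0,0],[0,0,0]],[[0,0,0],[0,0,0]]]}'
python3 - <<'E'
from fit import *
a=snap('side');np.savez('pics/side3.npz',**a);print(shaft(a,.529,-.1565,.14,.2),monitor.read_state()['ft_force'])
for v in range(122,150,1): print(v,pt(a,264,v).round(3),a['pixels'][v,264])
E
```

```text
time: 12.52
ee_pos: [0.5305, -0.1567, 0.1733]
eef_rot: [0.719, 0.695, 0.0, -0.0]
ft_force: [1.0, 0.1, -0.8]
width: 0.0292
grip_force: 34.9
(316, array([ 0.529 , -0.1563,  0.0062,  0.0015]), np.float64(0.0007717407412204602), np.float64(0.14090971607285707)) [-0.2494374   0.76995393 -0.77901887]
122 [ 0.529 -0.144  0.136] [50 45 42]
123 [ 0.529 -0.146  0.133] [44 34 29]
124 [ 0.529 -0.143  0.132] [48 39 34]
125 [ 0.529 -0.141  0.131] [69 65 60]
126 [ 0.529 -0.146  0.126] [100  99  95]
127 [ 0.528 -0.139  0.128] [115 117 114]
128 [ 0.528 -0.133  0.129] [102 104 105]
129 [ 0.528 -0.13   0.128] [74 78 82]
130 [ 0.528 -0.132  0.125] [61 66 72]
131 [ 0.528 -0.134  0.122] [59 66 71]
132 [ 0.528 -0.132  0.12 ] [60 69 74]
133 [ 0.528 -0.146  0.11 ] [61 72 76]
134 [ 0.528 -0.145  0.108] [61 72 77]
135 [ 0.528 -0.143  0.107] [55 69 76]
136 [ 0.528 -0.143  0.104] [51 72 85]
137 [ 0.529 -0.173  0.084] [ 60  89 107]
138 [ 0.535 -0.312 -0.002] [ 71 105 124]
139 [ 0.535 -0.31  -0.004] [ 71 109 129]
140 [ 0.534 -0.3   -0.001] [ 64 109 130]
141 [ 0.527 -0.14   0.094] [ 57 107 128]
142 [ 0.527 -0.137  0.093] [ 48  93 113]
143 [ 0.527 -0.133  0.093] [36 69 88]
144 [ 0.527 -0.133  0.091] [31 60 78]
145 [ 0.527 -0.135  0.087] [40 68 86]
146 [ 0.527 -0.138  0.083] [ 58  88 107]
147 [ 0.532 -0.267 -0.001] [ 69 100 123]
148 [ 0.532 -0.265 -0.003] [ 61  89 123]
149 [ 0.528 -0.176  0.051] [ 42  58 118]
```

```bash
S='python3 -m crank'
$S '{"steps":[[[0,0,-0.12],[0,0,0]],[[0,0,-0.12],[0,0,0]],[[0,0,-0.12],[0,0,0]],[[0,0,-0.12],[0,0,0]],[[0,0,0],[0,0,0]]]}'
$S '{"steps":[[[0,0,-0.1],[0,0,0]],[[0,0,-0.1],[0,0,0]],[[0,0,0],[0,0,0]]]}'
```

```text
time: 12.98
ee_pos: [0.5302, -0.1567, 0.1606]
eef_rot: [0.719, 0.695, -0.0, -0.0]
ft_force: [-0.3, 0.0, -1.0]
width: 0.0291
grip_force: 34.9
time: 13.23
ee_pos: [0.5303, -0.1567, 0.1559]
eef_rot: [0.719, 0.695, -0.0, -0.0]
ft_force: [0.3, -0.5, -1.8]
width: 0.0289
grip_force: 34.9
```

```bash
S='python3 -m crank'
$S '{"steps":[[[0,0,-0.1],[0,0,0]],[[0,0,-0.1],[0,0,0]],[[0,0,-0.1],[0,0,0]],[[0,0,-0.1],[0,0,0]],[[0,0,0],[0,0,0]]]}'
$S '{"steps":[[[0,0,-0.1],[0,0,0]],[[0,0,-0.1],[0,0,0]],[[0,0,0],[0,0,0]]]}'
```

```text
time: 13.65
ee_pos: [0.5302, -0.1566, 0.1457]
eef_rot: [0.719, 0.695, -0.0, -0.0]
ft_force: [0.9, -0.9, -2.3]
width: 0.0292
grip_force: 34.9
time: 13.9
ee_pos: [0.5303, -0.1567, 0.1408]
eef_rot: [0.719, 0.695, -0.0, -0.0]
ft_force: [0.8, -0.9, -1.3]
width: 0.0295
grip_force: 34.9
```

```bash
S='python3 -m crank'
$S '{"steps":[[[0,0,-0.08],[0,0,0]],[[0,0,-0.08],[0,0,0]],[[0,0,-0.08],[0,0,0]],[[0,0,0],[0,0,0]]]}' | grep -E 'ee_pos|ft'
$S '{"steps":[[[0,0,-0.08],[0,0,0]],[[0,0,-0.08],[0,0,0]],[[0,0,0],[0,0,0]]]}'| grep -E 'ee_pos|ft'
```

```text
ee_pos: [0.5303, -0.1566, 0.1349]
ft_force: [-0.1, -0.6, -1.5]
ee_pos: [0.5303, -0.1567, 0.1309]
ft_force: [-0.7, 0.9, -1.3]
```

```bash
S='python3 -m crank'
$S '{"steps":[[[0,0,-0.04],[0,0,0]],[[0,0,-0.04],[0,0,0]],[[0,0,0],[0,0,0]]]}'| grep -E 'ee_pos|ft'
```

```text
ee_pos: [0.5304, -0.1567, 0.1292]
ft_force: [0.1, -0.5, -1.9]
```

```bash
S='python3 -m crank'
$S '{"steps":[[[0,0,-0.04],[0,0,0]],[[0,0,-0.04],[0,0,0]],[[0,0,-0.04],[0,0,0]],[[0,0,0],[0,0,0]]]}'| grep -E 'ee_pos|ft'
```

```text
ee_pos: [0.5304, -0.1567, 0.1261]
ft_force: [-0.0, -0.5, -2.1]
```

```bash
S='python3 -m crank'
$S '{"steps":[[[0,0,-0.04],[0,0,0]],[[0,0,0],[0,0,0]]]}'| grep -E 'ee_pos|ft'
```

```text
ee_pos: [0.5304, -0.1567, 0.1252]
ft_force: [0.8, 0.5, -2.1]
```

```bash
S='python3 -m crank'
$S '{"steps":[[[0,0,-0.04],[0,0,0]],[[0,0,0],[0,0,0]]]}'| grep -E 'ee_pos|ft'
```

```text
ee_pos: [0.5304, -0.1567, 0.1242]
ft_force: [-0.3, -0.1, -1.1]
```

Foot at about 0.0525 with no contact yet; continuing in 0.5 to 1 mm steps.

```bash
S='python3 -m crank'
$S '{"steps":[[[0,0,-0.03],[0,0,0]],[[0,0,0],[0,0,0]]]}'| grep -E 'ee_pos|ft'
```

```text
ee_pos: [0.5306, -0.1568, 0.1238]
ft_force: [0.7, -0.8, 1.1]
```

```bash
S='python3 -m crank'
$S '{"steps":[[[0,0,-0.03],[0,0,0]],[[0,0,0],[0,0,0]]]}'| grep -E 'ee_pos|ft'
```

```text
ee_pos: [0.5308, -0.1568, 0.1237]
ft_force: [-1.2, -0.2, 6.3]
```

```bash
S='python3 -m crank'
$S '{"steps":[[[0,0,-0.01],[0,0,0]],[[0,0,0],[0,0,0]],[[0,0,0],[0,0,0]],[[0,0,0],[0,0,0]],[[0,0,0],[0,0,0]],[[0,0,0],[0,0,0]],[[0,0,0],[0,0,0]]]}'| grep -E 'ee_pos|ft'
```

```text
ee_pos: [0.5309, -0.1569, 0.1236]
ft_force: [-1.7, -1.2, 8.2]
```

```bash
S='python3 -m crank'
$S '{"steps":[[[0,0,0.015],[0,0,0]],[[0,0,0.015],[0,0,0]],[[0,0,0],[0,0,0]],[[0,0,0],[0,0,0]]]}'| grep -E 'ee_pos|ft'
$S '{"steps":[[[0,0,0],[0,0,0]],[[0,0,0],[0,0,0]],[[0,0,0],[0,0,0]],[[0,0,0],[0,0,0]],[[0,0,0],[0,0,0]],[[0,0,0],[0,0,0]],[[0,0,0],[0,0,0]],[[0,0,0],[0,0,0]]]}' 75
$S '{"steps":[[[0,0,0.2],[0,0,0]],[[0,0,0.4],[0,0,0]],[[0,0,0.8],[0,0,0]],[[0,0,0.8],[0,0,0]],[[0,0,0.8],[0,0,0]],[[0,0,0.8],[0,0,0]],[[0,0,0.8],[0,0,0]],[[0,0,0.5],[0,0,0]],[[0,0,0],[0,0,0]],[[0,0,0],[0,0,0]]]}'
python3 - <<'E'
from fit import *
a=snap('side');print(shaft(a,.529,-.1565,.135,.157))
cv2.imwrite('pics/z.png',cv2.resize(a['pixels'][30:190,190:330],None,fx=3.5,fy=3.5,interpolation=cv2.INTER_CUBIC))
E
```

```text
ee_pos: [0.5307, -0.1567, 0.1237]
ft_force: [-2.1, -0.2, 5.0]
time: 17.32
ee_pos: [0.5305, -0.1567, 0.1233]
eef_rot: [0.719, 0.695, 0.0, 0.0]
ft_force: [0.1, 0.0, 0.3]
width: 0.0719
grip_force: 0.0
time: 18.15
ee_pos: [0.5307, -0.1567, 0.2513]
eef_rot: [0.719, 0.695, 0.0, 0.001]
ft_force: [0.9, 0.0, 0.0]
width: 0.075
grip_force: 0.0
(116, array([ 0.5284, -0.1567, -0.0009,  0.0528]), np.float64(0.0008191257930190188), np.float64(0.13532124921747019))
```

View pics/z.png

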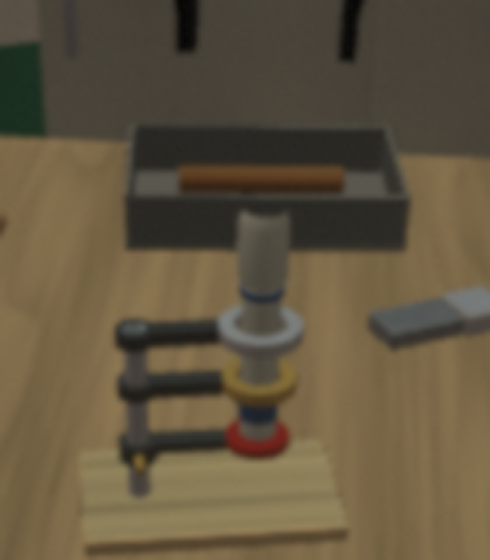

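The column is standing on the red ring inside all three rings, from (258,430) at the foot to (263,215) at the top. The gripper is clear above it.

```bash
python3 -c "
from bench import ticket
print(ticket.close_job())"
```

```text
the job is handed in; nothing more can be done
None
```

The white column stands released on the red ring, inside all three rings, after a press of about 10 N, and the job was handed in at about 18 s; the hand-in returned no verdict, and I took no final picture of the other two columns, which the arm did not knowingly touch.

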